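Park and lock a string clamp on a racket stringing machine

TASK

Park the front string clamp of the racket stringing machine: push it along its rail to the robot's left until it is up against the end stop, with its lever still open. Then push its locking lever round to the left, past the half-lock click, all the way to its second stop so that the clamp is fully locked. Leave the loose things around it (reel, awl, jar) where they are.

Things in the scene. Friction and masses are not known exactly. Their poses are not given: they have to be found in the camera images.
- machine: The stringing machine, bolted down; place and yaw vary. Black deck 290 (x) by 520 mm (y) plus round ends, flat top 60 mm above the table. Origin on the table, 10 mm nearer the robot than below the deck's centre; x points away from the robot, y to the robot's left along the rails, z up. The front clamp's rail lies at x = -50 mm. A low tension head stands at the far side.
- left_tower (a point): Centre of the top of the left brass-sided tower, 122 mm above the deck; the tower is 95 (x) by 75 mm (y). Its holder arms reach outwards, away from the work, up to 150 mm above the deck. A like tower stands at the right end, 524 mm away.
- back_clamp (a point): Centre of the head of the second clamp, of the same shape, on the back rail (x = +70 mm) at the right end of the deck. It is already parked and locked and cannot move. Not part of the job.
- clamp (a joint): Place of the front clamp on its rail in m: 0 = right end, 0.22 = left end, against the end stop (dark steel block). It slides along the machine's y with 2.5 N friction and stays where left; it cannot leave the rail. An aluminium disc 72 mm across, 22 mm high on the deck carries a post 18 mm across and the grey head.
- clamp_head (a point): Centre of the front clamp's grey head, on the clamp's axis, 69 mm above the deck (129 mm above the table). The head is 34 (x) by 26 (y) by 34 mm high, from 52 to 86 mm above the deck, with two small steel jaws 10 mm high on top. Moves with the clamp.
- parked (a point): Where clamp_head is when the clamp is against its end stop; fixed to the machine at x = -50 mm, y = +100 mm, 129 mm above the table.
- clamp_lever (a joint): Angle of the front clamp's lever in rad about the clamp's upright axis, clockwise from above: 0 open, 0.5 first detent (half-lock), 1.0 second stop (locked, hard stop). It clicks into rest at each; leaving 0 or 0.5 takes about 5 N at the tab. It points to the machine's -x (to the robot), turned 0.5 rad to -y when at 0 and 0.5 rad to +y when at 1.0.
- lever_tab (a point): A point in the grey upright tab at the lever's end, 86 mm from the clamp's axis, 45 mm above the deck. The tab is 20 mm along the lever, 12 mm thick across it, from 22 to 56 mm above the deck. The bar between is flat, 22 to 30 mm above the deck. Moves with the lever.
- reel: Loose white string reel lying flat on the table in front of the machine, 100 mm across, 28 mm high. Origin under its centre. Leave it.
- awl: Loose awl with a black handle, 150 mm long, lying on the table in front of the machine along its own x. Leave it.
- tin: Loose small clear grommet jar with a steel lid, 48 mm across and 40 mm high, standing on the back rail on the machine's deck, about 120 mm behind the front rail, left half. Origin under its centre. Leave it.

How it is judged:
By the outcome, as a careful person would: the job done as asked, in the order asked, and still so for the second after the job is handed in, with the robot touching nothing.
It also fails if it takes over 42 s, if anything falls off the work surface, if the arm or the gripper's body presses on something with over 40 N, if the wrist force passes 120 N, or if a joint passes its speed limit or range.

ROBOT

A 6-joint arm with a two-finger parallel gripper is mounted at the origin on the work surface. World frame = base frame: x ahead of the robot, y to its left, z up, the work surface at z = 0. Lengths are in m, angles in rad, forces in N, time in s.
With the tool pointing down it reaches from about 0.375 to 0.975 m from the base axis. Payload 3.8 kg.
Tool frame: the origin (TCP) lies midway between the tips of the shut fingers; the grasp point (between the pads) lies 19 mm behind it; z points along the fingers, y is the line along which they close (so a half turn about z gives the same grasp; the last joint's range is limited). The gripper opens to 85 mm and grips with 20 to 120 N. Pads are 22 mm wide; open, the fingers measure 114 mm over their backs; the gripper's body (76 mm by 85 mm) begins 54 mm behind the grasp point. The pads swing forward as they close: fully open they stand 13 mm farther back than shut.
Start: joints at [-1.314, 0.264, 1.604, -0, 1.274, -0.037], TCP at [0.195, -0.646, 0.231] pointing down, gripper open.
Joint ranges: [-2.63, 2.63], [-0.94, 2.18], [0.31, 2.57], [-1.31, 4.45], [0, 2.66], [-2.55, 2.55]. Speed limits (rad/s): [2.57, 2.57, 3.14, 3.14, 3.14, 3.14].

INTERFACE

Orientations are given as a rotation vector (axis times angle).
In Python, from workcell import bot, imaging gives the robot as it stands.
- The arm moves only by the tool step_arm, never from a script. Its argument "series" is a list of rows, each an object of numbers: "grip": the closure, from -1 (fully open) to 1 (shut); "x", "y", "z": the shift along the tool's x, y, z normalised to -1 to 1, where 1 is 500 mm; "ax", "ay", "az": the turn, a rotation vector about the tool's x, y, z normalised to -1 to 1, where 1 is 30 degrees. A call has 1 to 12 rows; each row is the pose to reach, as a shift and turn from the pose commanded when the call began, along the tool's axes at that moment; what a row does not reach only later rows make up. A row lasts 1/10 s, in which the tool goes at most 50 mm and 8.59 degrees, less where a joint would pass 70% of its speed; a pose out of reach is approached as far as the arm can. A call with a number of a shift or a turn outside -1 to 1 is refused whole. A call with a gripper value outside its range is refused whole. The fingers move at their own pace and stop on an object; "force" is the grip in N (left out, the last holds). Time passes only in rows, so rows that repeat a pose let the fingers close. It gives the time, the measured TCP pose, the force, the opening and the grip force at its end, in the units of the state.
- bot.read_state(): the state, without advancing time (a new reading comes with each control period).
- imaging.read_camera(name): name is "scene" or "top" or "wrist"; returns a dict with "img" (400x640x3 uint8, red, green, blue), "fx", "fy", "cx", "cy" (pixels), "R" (3x3) and "t" (3): a world point X has camera coordinates R X + t. Camera axes: x right, y down, z forward; pixel columns grow to the right and rows downward; lengths in m; the calibration is good to about 2 mm. A picture is of the moment at which its call begins. There is no depth.
- bot.finish_job(): hands the job in; it is judged then, once.
The state is a dict: "time": time; "q": joint angles; "joint_vel": joint speeds; "joint_torque": joint torques, N m; "tool_pos": TCP position; "tcp_rot": TCP orientation; "wrist_force": force on the tool from outside, world axes, zero at the start; "torque": the same for the moment, N m; "width": opening from 0.0 (shut) to 1.0 (fully open); "grip_force": force on a finger pad.
Only numpy, scipy, OpenCV 4.12 (cv2) and the standard library are available. Lean on these libraries where they do the work, as an engineer would, in place of code of your own. Each camera call takes 0.05 s, during which the arm holds its last target. There are 200 camera calls.

## Working session

There is one attempt and no reset: what is moved stays moved. The work goes in short steps, Python scripts to look and compute and a tool call to move; the robot and the scene stay as the last step left them, time stands still between calls to the robot, and variables do not carry over. Pictures are saved under pics/ and viewed, at most 10 in all, crops included, and the job is handed in when it is done.

Besides the shell and the picture viewer there is one more tool, called after "Call:" by a JSON object that holds its "op" and its "data", one argument or row to a line. step_arm: Moves the arm, as the interface text tells. Scaled input: -1 to 1 covers 500 mm each way for a shift and 30 degrees each way for a turn. Its arguments: {"type":"object","properties":{"series":{"type":"array","items":{"type":"object","properties":{"grip":{"type":"number"},"x":{"type":"number","minimum":-1,"maximum":1},"y":{"type":"number","minimum":-1,"maximum":1},"z":{"type":"number","minimum":-1,"maximum":1},"ax":{"type":"number","minimum":-1,"maximum":1},"ay":{"type":"number","minimum":-1,"maximum":1},"az":{"type":"number","minimum":-1,"maximum":1}}}},"force":{"type":"number"}},"required":["series"]}

```bash
mkdir -p pics; python3 - <<'E'
from workcell import bot, imaging
import cv2,numpy as np
s=bot.read_state(); print(s['time'],s['tool_pos'],s['tcp_rot'])
for n in("scene","top"):
    c=imaging.read_camera(n); np.savez(n+'.npz',**c); cv2.imwrite(f'pics/{n}0.png',c['img'][:,:,::-1])
    print(n,c['fx'],c['cx'],c['cy'],c['R'].round(3).tolist(),c['t'])
E
```

```text
0.0 [ 0.19528596 -0.64536822  0.22994479] [-3.10553019e+00 -4.59532931e-01  4.12283771e-04]
scene 379.6197948510359 319.55582955722457 198.90991674015174 [[0.067, 0.998, 0.002], [0.866, -0.057, -0.496], [-0.495, 0.035, -0.868]] [-0.10204965 -0.44349659  1.21812855]
top 445.26546474265115 321.56604092109274 199.46916525820225 [[-0.023, -1.0, -0.01], [-0.996, 0.024, -0.086], [0.086, 0.008, -0.996]] [0.08501273 0.59635972 1.05377295]
```

View pics/top0.png

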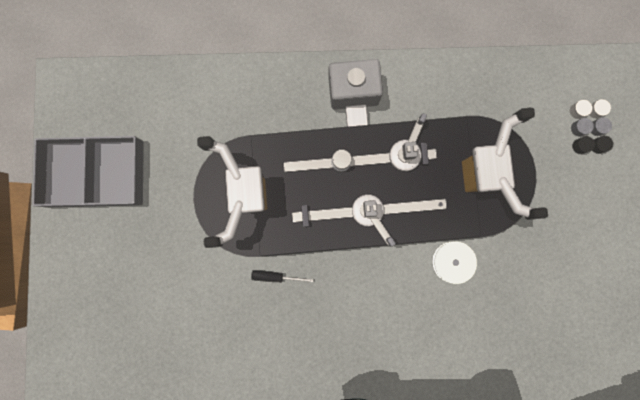

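View pics/scene0.png

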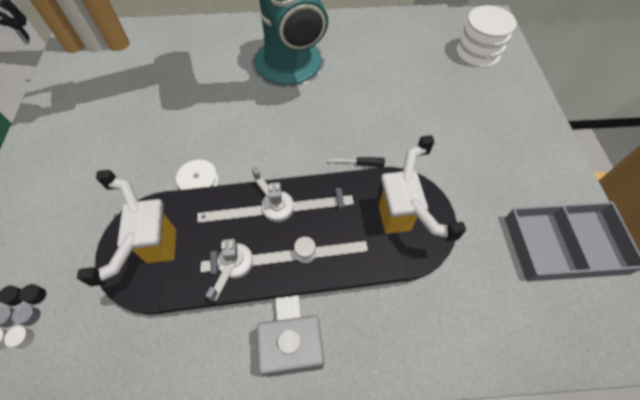

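The top view shows the front clamp at about (371,208), its open lever tab at about (390,242), the end stop at (305,215), the reel at (455,262), the awl at (280,277) and the jar at (342,159). I'll zoom in on the clamp for accuracy.

```bash
cat > h.py <<'E'
import numpy as np
def ray(c,u,v,z):
    R,t=c['R'],c['t']; d=R.T@np.array([(u-c['cx'])/c['fx'],(v-c['cy'])/c['fy'],1]); o=-R.T@t
    return o+d*(z-o[2])/d[2]
def proj(c,X):
    p=c['R']@np.asarray(X)+c['t']; return np.array([c['fx']*p[0]/p[2]+c['cx'],c['fy']*p[1]/p[2]+c['cy']])
E
python3 - <<'E'
from h import *; import cv2
T=dict(np.load('top.npz'));S=dict(np.load('scene.npz'))
a=cv2.resize(T['img'][180:280,280:460],None,fx=4.4,fy=4.4,interpolation=cv2.INTER_CUBIC)
cv2.imwrite('pics/c.png',a[:,:,::-1])
P=lambda n,c,u,v,z:print(n,ray(c,u,v,z).round(4))
P('railL',T,293,217,.062);P('railR',T,446,204,.062)
P('railL s',S,353,201,.062);P('railR s',S,198,217,.062)
P('twrL',T,244,189,.182);P('twrR',T,493,167,.182)
P('head',T,372,207,.15);P('tab',T,391,242,.116)
P('reel',T,455,262,.028);P('awl',T,253,276,.02)
E
```

```text
railL [0.5556 0.1384 0.062 ]
railR [ 0.5775 -0.2196  0.062 ]
railL s [0.5625 0.1432 0.062 ]
railR s [ 0.5811 -0.2156  0.062 ]
twrL [0.6105 0.2307 0.182 ]
twrR [ 0.6439 -0.2881  0.182 ]
head [ 0.5687 -0.0375  0.15  ]
tab [ 0.4929 -0.0803  0.116 ]
reel [ 0.4408 -0.2437  0.028 ]
awl [0.4179 0.2403 0.02  ]
```

View pics/c.png

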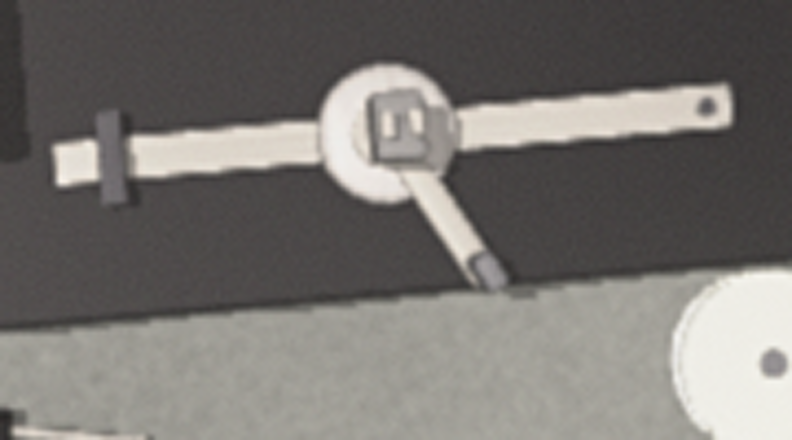

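```bash
cat >> h.py <<'E'
from scipy.spatial.transform import Rotation as Ro
yaw=0.0615
O=np.array([.617,-.030,0.])
M=lambda p:O+Ro.from_euler('z',yaw).apply(p)
Mi=lambda p:Ro.from_euler('z',-yaw).apply(np.asarray(p)-O)
def target(s,p,psi):
    """row numbers for machine point p, tool down, tool x at machine angle psi"""
    R=Ro.from_rotvec(s['tcp_rot']); G=Ro.from_euler('z',yaw+psi)*Ro.from_euler('x',np.pi)
    return (R.inv().apply(M(p)-s['tool_pos'])/.5).round(4),((R.inv()*G).as_rotvec(degrees=True)/30).round(4)
E
python3 - <<'E'
from h import *; from workcell import bot
T=dict(np.load('top.npz'));S=dict(np.load('scene.npz'))
P=lambda n,c,u,v,z:print(n,ray(c,u,v,z).round(4),Mi(ray(c,u,v,z)).round(4))
P('disc',T,368.6,210.2,.082);P('disc s',S,278,205,.082)
P('headtop',T,280+396/4.4,180+127/4.4,.146)
P('stop',T,280+112/4.4,180+157/4.4,.07);P('tab',T,280+488/4.4,180+270/4.4,.116)
P('twrL',T,244,189,.182);P('twrR',T,493,167,.182);P('reel',T,455,262,.028)
print(proj(T,M([-.05,.1,.082])),proj(S,M([-.05,.1,.082])))
s=bot.read_state()
print(target(s,[-.05,-.09,.20],0), target(s,[-.05,-.09,.105],0))
E
```

```text
disc [ 0.5661 -0.0367  0.082 ] [-0.0512 -0.0035  0.082 ]
disc s [ 0.5728 -0.0308  0.082 ] [-0.0442  0.002   0.082 ]
headtop [ 0.5651 -0.0335  0.146 ] [-0.052  -0.0003  0.146 ]
stop [0.5576 0.1089 0.07  ] [-0.0508  0.1423  0.07  ]
tab [ 0.4943 -0.0802  0.116 ] [-0.1256 -0.0425  0.116 ]
twrL [0.6105 0.2307 0.182 ] [0.0095 0.2606 0.182 ]
twrR [ 0.6439 -0.2881  0.182 ] [ 0.011  -0.2592  0.182 ]
reel [ 0.4408 -0.2437  0.028 ] [-0.189  -0.2025  0.028 ]
[323.55071585 213.51442113] [320.46764941 198.04648755]
(array([ 1.025 , -0.7816,  0.0618]), array([-4.000e-03,  3.000e-04,  4.437e-01])) (array([ 1.0249, -0.7812,  0.2518]), array([-4.000e-03,  3.000e-04,  4.437e-01]))
```

Call:
{"op": "step_arm", "data": {
  "series": [
    {"grip": 1,"x": 0.95,"y": -0.78,"z": 0.06,"az": 0.444},
    {"grip": 1,"x": 0.95,"y": -0.78,"z": 0.06,"az": 0.444},
    {"grip": 1,"x": 0.95,"y": -0.78,"z": 0.06,"az": 0.444},
    {"grip": 1,"x": 0.95,"y": -0.78,"z": 0.06,"az": 0.444},
    {"grip": 1,"x": 0.95,"y": -0.78,"z": 0.06,"az": 0.444},
    {"grip": 1,"x": 0.95,"y": -0.78,"z": 0.06,"az": 0.444},
    {"grip": 1,"x": 0.95,"y": -0.78,"z": 0.06,"az": 0.444},
    {"grip": 1,"x": 0.95,"y": -0.78,"z": 0.06,"az": 0.444},
    {"grip": 1,"x": 0.95,"y": -0.78,"z": 0.06,"az": 0.444},
    {"grip": 1,"x": 0.95,"y": -0.78,"z": 0.06,"az": 0.444},
    {"grip": 1,"x": 0.95,"y": -0.78,"z": 0.06,"az": 0.444},
    {"grip": 1,"x": 0.95,"y": -0.78,"z": 0.06,"az": 0.444}
  ]
}}

```text
validation failed for argument at $.se...
```

Call:
{"op": "step_arm", "data": {
  "series": [
    {"grip": 1},
    {"grip": 1},
    {"grip": 1}
  ]
}}

```text
validation failed for argument at $.se...
```

```bash
python3 - <<'E'
from h import *; from workcell import bot
s=bot.read_state(); print(s['time'],Mi(s['tool_pos']),s['width'],s['wrist_force'])
print(target(s,[-.05,-.075,.20],0), target(s,[-.05,-.075,.105],0))
E
```

```text
0.1 [-0.45871678 -0.58834339  0.23005809] 1.0036244855203957 [ 0.66830395 -0.74294016  0.11634511]
(array([ 1.0319, -0.8108,  0.0619]), array([-4.000e-03,  3.000e-04,  4.437e-01])) (array([ 1.0318, -0.8104,  0.2519]), array([-4.000e-03,  3.000e-04,  4.437e-01]))
```

Call:
{"op": "step_arm", "data": {
  "series": [
    {"x": 0,"y": 0,"z": 0,"ax": 0,"ay": 0,"az": 0,"grip": 1}
  ]
}}

```text
time: 0.2
tool_pos: [0.1953, -0.6456, 0.2304]
tcp_rot: [-3.106, -0.46, 0.0]
wrist_force: [0.3, 0.1, 0.2]
width: 0.86
grip_force: 0.0
```

All keys are required in every row.

Call:
{"op": "step_arm", "data": {
  "series": [
    {"x": 0.95,"y": -0.75,"z": 0.06,"ax": 0,"ay": 0,"az": 0.444,"grip": 1},
    {"x": 0.95,"y": -0.75,"z": 0.06,"ax": 0,"ay": 0,"az": 0.444,"grip": 1},
    {"x": 0.95,"y": -0.75,"z": 0.06,"ax": 0,"ay": 0,"az": 0.444,"grip": 1},
    {"x": 0.95,"y": -0.75,"z": 0.06,"ax": 0,"ay": 0,"az": 0.444,"grip": 1},
    {"x": 0.95,"y": -0.75,"z": 0.06,"ax": 0,"ay": 0,"az": 0.444,"grip": 1},
    {"x": 0.95,"y": -0.75,"z": 0.06,"ax": 0,"ay": 0,"az": 0.444,"grip": 1},
    {"x": 0.95,"y": -0.75,"z": 0.06,"ax": 0,"ay": 0,"az": 0.444,"grip": 1},
    {"x": 0.95,"y": -0.75,"z": 0.06,"ax": 0,"ay": 0,"az": 0.444,"grip": 1},
    {"x": 0.95,"y": -0.75,"z": 0.06,"ax": 0,"ay": 0,"az": 0.444,"grip": 1},
    {"x": 0.95,"y": -0.75,"z": 0.06,"ax": 0,"ay": 0,"az": 0.444,"grip": 1},
    {"x": 0.95,"y": -0.75,"z": 0.06,"ax": 0,"ay": 0,"az": 0.444,"grip": 1},
    {"x": 0.95,"y": -0.75,"z": 0.06,"ax": 0,"ay": 0,"az": 0.444,"grip": 1}
  ]
}}

```text
time: 1.4
tool_pos: [0.5389, -0.1525, 0.2015]
tcp_rot: [3.14, 0.096, 0.0]
wrist_force: [0.8, -0.5, 0.5]
width: -0.001
grip_force: 0.0
```

Call:
{"op": "step_arm", "data": {
  "series": [
    {"x": 0,"y": 0,"z": 0,"ax": 0,"ay": 0,"az": 0,"grip": 1},
    {"x": 0,"y": 0,"z": 0,"ax": 0,"ay": 0,"az": 0,"grip": 1}
  ]
}}

```text
time: 1.6
tool_pos: [0.5383, -0.1533, 0.2012]
tcp_rot: [3.14, 0.101, -0.002]
wrist_force: [-0.1, 0.1, -0.6]
width: 0.001
grip_force: 0.0
```

```bash
python3 - <<'E'
from h import *; from workcell import bot
s=bot.read_state(); print(s['time'],Mi(s['tool_pos']),s['width'],s['wrist_force'])
print(target(s,[-.05,-.075,.20],0), target(s,[-.05,-.075,.105],0))
E
```

```text
1.6 [-0.08614056 -0.11827665  0.20119617] 0.0014228579414195435 [-0.13265653  0.05595844 -0.56640923]
(array([ 0.0725, -0.0863,  0.0023]), array([0.0003, 0.002 , 0.0058])) (array([ 0.0727, -0.0864,  0.1923]), array([0.0003, 0.002 , 0.0058]))
```

Call:
{"op": "step_arm", "data": {
  "series": [
    {"x": 0.0725,"y": -0.085,"z": 0.0,"ax": 0,"ay": 0,"az": 0.006,"grip": 1},
    {"x": 0.0725,"y": -0.085,"z": 0.05,"ax": 0,"ay": 0,"az": 0.006,"grip": 1},
    {"x": 0.0725,"y": -0.085,"z": 0.1,"ax": 0,"ay": 0,"az": 0.006,"grip": 1},
    {"x": 0.0725,"y": -0.085,"z": 0.15,"ax": 0,"ay": 0,"az": 0.006,"grip": 1},
    {"x": 0.0725,"y": -0.085,"z": 0.192,"ax": 0,"ay": 0,"az": 0.006,"grip": 1},
    {"x": 0.0725,"y": -0.085,"z": 0.192,"ax": 0,"ay": 0,"az": 0.006,"grip": 1},
    {"x": 0.0725,"y": -0.085,"z": 0.192,"ax": 0,"ay": 0,"az": 0.006,"grip": 1}
  ]
}}

```text
time: 2.3
tool_pos: [0.571, -0.1111, 0.1056]
tcp_rot: [3.14, 0.088, -0.002]
wrist_force: [-0.1, -1.0, 0.3]
width: 0.001
grip_force: 0.0
```

```bash
python3 - <<'E'
from h import *; from workcell import bot, imaging; import cv2
s=bot.read_state(); print(s['time'],Mi(s['tool_pos']),s['wrist_force'])
print(target(s,[-.05,.05,.105],0))
c=imaging.read_camera('scene');a=cv2.resize(c['img'][100:300,130:400],None,fx=2.9,fy=2.9);cv2.imwrite('pics/s1.png',a[:,:,::-1])
E
```

```text
2.3 [-0.05091416 -0.0781466   0.1055802 ] [-0.08706776 -1.03832496  0.27450443]
(array([ 0.0005, -0.2563,  0.0012]), array([-0.0001,  0.002 , -0.0099]))
```

View pics/s1.png

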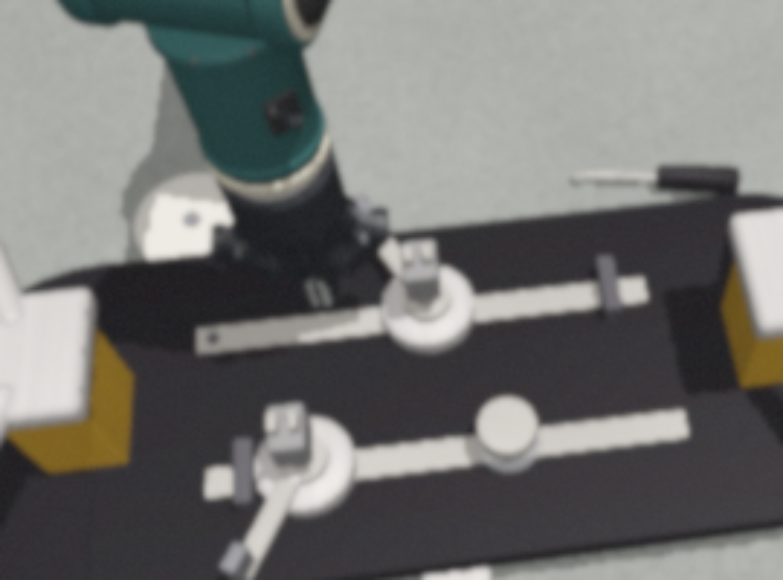

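The closed fingertips, at crop (318,292), stand on the rail line just to the right of the grey head at (420,260). The path along the rail is clear, so I start pushing left.

Call:
{"op": "step_arm", "data": {
  "series": [
    {"x": 0.001,"y": -0.03,"z": 0,"ax": 0,"ay": 0,"az": 0,"grip": 1},
    {"x": 0.001,"y": -0.06,"z": 0,"ax": 0,"ay": 0,"az": -0.01,"grip": 1},
    {"x": 0.001,"y": -0.08,"z": 0,"ax": 0,"ay": 0,"az": -0.01,"grip": 1},
    {"x": 0.001,"y": -0.1,"z": 0,"ax": 0,"ay": 0,"az": -0.01,"grip": 1},
    {"x": 0.001,"y": -0.12,"z": 0,"ax": 0,"ay": 0,"az": -0.01,"grip": 1},
    {"x": 0.001,"y": -0.14,"z": 0,"ax": 0,"ay": 0,"az": -0.01,"grip": 1},
    {"x": 0.001,"y": -0.16,"z": 0,"ax": 0,"ay": 0,"az": -0.01,"grip": 1},
    {"x": 0.001,"y": -0.18,"z": 0,"ax": 0,"ay": 0,"az": -0.01,"grip": 1},
    {"x": 0.001,"y": -0.2,"z": 0,"ax": 0,"ay": 0,"az": -0.01,"grip": 1},
    {"x": 0.001,"y": -0.22,"z": 0,"ax": 0,"ay": 0,"az": -0.01,"grip": 1},
    {"x": 0.001,"y": -0.24,"z": 0,"ax": 0,"ay": 0,"az": -0.01,"grip": 1},
    {"x": 0.001,"y": -0.26,"z": 0,"ax": 0,"ay": 0,"az": -0.01,"grip": 1}
  ]
}}

```text
time: 3.55
tool_pos: [0.5645, 0.0206, 0.1063]
tcp_rot: [3.14, 0.1, -0.0]
wrist_force: [-3.5, -3.3, 6.6]
width: 0.002
grip_force: 3.8
```

Call:
{"op": "step_arm", "data": {
  "series": [
    {"x": 0,"y": -0.012,"z": 0,"ax": 0,"ay": 0,"az": 0,"grip": 1},
    {"x": 0,"y": -0.016,"z": 0,"ax": 0,"ay": 0,"az": 0,"grip": 1},
    {"x": 0,"y": -0.02,"z": 0,"ax": 0,"ay": 0,"az": 0,"grip": 1}
  ]
}}

```text
time: 3.85
tool_pos: [0.5638, 0.0307, 0.1063]
tcp_rot: [3.14, 0.101, -0.0]
wrist_force: [-3.1, -3.0, 6.6]
width: -0.001
grip_force: 3.6
```

Call:
{"op": "step_arm", "data": {
  "series": [
    {"x": 0,"y": -0.004,"z": 0,"ax": 0,"ay": 0,"az": 0,"grip": 1},
    {"x": 0,"y": -0.008,"z": 0,"ax": 0,"ay": 0,"az": 0,"grip": 1}
  ]
}}

```text
time: 4.05
tool_pos: [0.5635, 0.0345, 0.1063]
tcp_rot: [3.14, 0.1, -0.001]
wrist_force: [-2.2, -3.2, 7.2]
width: 0.0
grip_force: 3.6
```

```bash
python3 - <<'E'
from h import *; from workcell import bot, imaging; import cv2
s=bot.read_state(); print(s['time'],Mi(s['tool_pos']),s['wrist_force'],s['torque'])
c=imaging.read_camera('scene');a=cv2.resize(c['img'][130:260,180:380],None,fx=4,fy=4,interpolation=2);cv2.imwrite('pics/s2.png',a[:,:,::-1])
E
```

```text
4.05 [-0.04939366  0.06766574  0.10628505] [-2.21130602 -3.24766942  7.21318074] [-0.20190178  0.34595503  0.05499443]
```

View pics/s2.png

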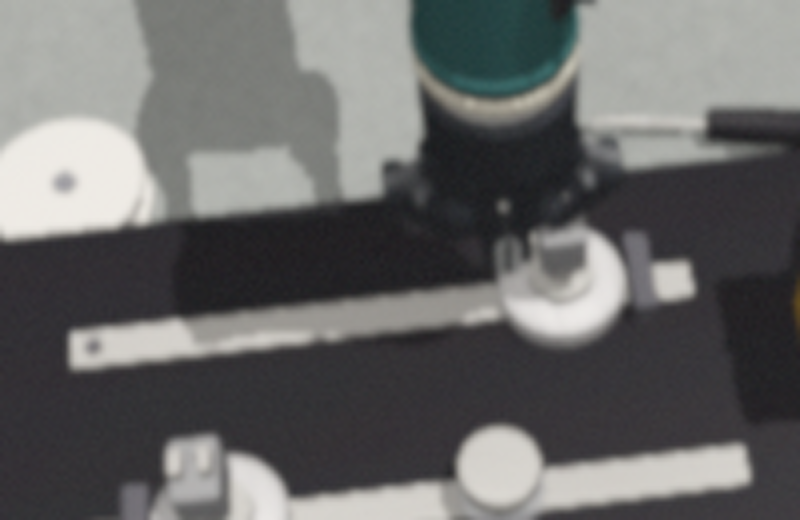

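The fingers have pushed the head until the disc's left edge (crop x 628) nearly touches the end stop (crop x 635). A few mm remain.

Call:
{"op": "step_arm", "data": {
  "series": [
    {"x": 0,"y": -0.004,"z": 0,"ax": 0,"ay": 0,"az": 0,"grip": 1},
    {"x": 0,"y": -0.008,"z": 0,"ax": 0,"ay": 0,"az": 0,"grip": 1}
  ]
}}

```text
time: 4.3
tool_pos: [0.5634, 0.0366, 0.1064]
tcp_rot: [3.136, 0.102, -0.0]
wrist_force: [-2.6, -15.3, 6.1]
width: 0.004
grip_force: 6.7
```

Call:
{"op": "step_arm", "data": {
  "series": [
    {"x": 0,"y": -0.004,"z": 0,"ax": 0,"ay": 0,"az": 0,"grip": 1},
    {"x": 0,"y": -0.008,"z": 0,"ax": 0,"ay": 0,"az": 0,"grip": 1}
  ]
}}

```text
time: 4.5
tool_pos: [0.5638, 0.0378, 0.107]
tcp_rot: [3.132, 0.102, 0.001]
wrist_force: [-2.4, -21.4, 10.3]
width: 0.001
grip_force: 10.0
```

Call:
{"op": "step_arm", "data": {
  "series": [
    {"x": 0,"y": -0.002,"z": 0,"ax": 0,"ay": 0,"az": 0,"grip": 1},
    {"x": 0,"y": -0.004,"z": 0,"ax": 0,"ay": 0,"az": 0,"grip": 1}
  ]
}}

```text
time: 4.7
tool_pos: [0.5641, 0.0387, 0.1074]
tcp_rot: [3.13, 0.102, 0.002]
wrist_force: [-2.1, -22.5, 12.7]
width: -0.0
grip_force: 11.0
```

The force rose to 22 N, so the clamp is against its stop. I back off, rise, then line up on the right side of the lever tab.

Call:
{"op": "step_arm", "data": {
  "series": [
    {"x": 0,"y": 0.04,"z": 0,"ax": 0,"ay": 0,"az": 0,"grip": 1},
    {"x": 0,"y": 0.09,"z": -0.01,"ax": 0,"ay": 0,"az": 0,"grip": 1},
    {"x": 0,"y": 0.09,"z": -0.1,"ax": 0,"ay": 0,"az": 0,"grip": 1},
    {"x": 0,"y": 0.09,"z": -0.1,"ax": 0,"ay": 0,"az": 0,"grip": 1}
  ]
}}

```text
time: 5.1
tool_pos: [0.5699, -0.0008, 0.1609]
tcp_rot: [-3.14, -0.097, -0.015]
wrist_force: [2.1, 0.0, 0.6]
width: 0.0
grip_force: 0.0
```

```bash
python3 - <<'E'
from h import *; from workcell import bot, imaging; import cv2
s=bot.read_state(); print(s['time'],Mi(s['tool_pos']),s['wrist_force'])
print(target(s,[-.104,.019,.15],.5),target(s,[-.104,.019,.095],.5))
for n,b in(('top',(150,270,270,430)),('scene',(130,260,220,420))):
  c=imaging.read_camera(n);np.savez(n+'2.npz',**c);a=cv2.resize(c['img'][b[0]:b[1],b[2]:b[3]],None,fx=4,fy=4,interpolation=2);cv2.imwrite(f'pics/{n}3.png',a[:,:,::-1])
E
```

```text
5.1 [-0.04524829  0.03201394  0.16088081] [2.1067693  0.03699522 0.62622641]
(array([-0.1177,  0.026 ,  0.0206]), array([ 0.0042, -0.0177, -0.9541])) (array([-0.1188,  0.026 ,  0.1306]), array([ 0.0042, -0.0177, -0.9541]))
```

View pics/top3.png

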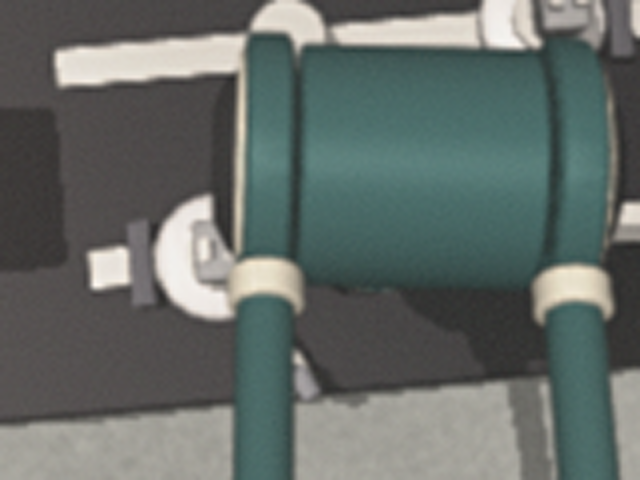

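The disc's left edge (crop x 155) touches the end stop, and the lever is still open with its tab at crop (305,378). Next I go to the pre-push pose.

Call:
{"op": "step_arm", "data": {
  "series": [
    {"x": -0.06,"y": 0.026,"z": 0.0,"ax": 0,"ay": 0,"az": -0.25,"grip": 1},
    {"x": -0.118,"y": 0.026,"z": 0.02,"ax": 0,"ay": 0,"az": -0.5,"grip": 1},
    {"x": -0.118,"y": 0.026,"z": 0.02,"ax": 0,"ay": 0,"az": -0.75,"grip": 1},
    {"x": -0.118,"y": 0.026,"z": 0.02,"ax": 0,"ay": -0.017,"az": -0.954,"grip": 1},
    {"x": -0.118,"y": 0.026,"z": 0.075,"ax": 0,"ay": -0.017,"az": -0.954,"grip": 1},
    {"x": -0.118,"y": 0.026,"z": 0.13,"ax": 0,"ay": -0.017,"az": -0.954,"grip": 1},
    {"x": -0.118,"y": 0.026,"z": 0.13,"ax": 0,"ay": -0.017,"az": -0.954,"grip": 1},
    {"x": -0.118,"y": 0.026,"z": 0.13,"ax": 0,"ay": -0.017,"az": -0.954,"grip": 1}
  ]
}}

```text
time: 6.0
tool_pos: [0.5064, -0.017, 0.0891]
tcp_rot: [-3.016, -0.873, 0.019]
wrist_force: [1.4, -0.3, 0.4]
width: -0.002
grip_force: 0.0
```

```bash
python3 - <<'E'
from h import *; from workcell import bot
T=dict(np.load('top2.npz')); print('tab',Mi(ray(T,270+303/4,150+376/4,.116)))
s=bot.read_state(); print(s['time'],Mi(s['tool_pos']),s['wrist_force'])
A=np.array([-.05,.10])
for f,d in [(-.5,.03)]+[(f,.023) for f in np.arange(-.5,.61,.1)]:
    p=A+.086*np.array([-np.cos(f),np.sin(f)])-d*np.array([np.sin(f),np.cos(f)])
    a,b=target(s,[*p,.095],-f); print(round(f,2),p.round(3),a.round(3),b.round(3))
E
```

```text
tab [-0.12296589  0.05697635  0.116     ]
6.0 [-0.1096277   0.01980293  0.08914383] [ 1.35624475 -0.25426139  0.41874359]
-0.5 [-0.111  0.032] [ 0.01  -0.024 -0.012] [-0.009  0.022  0.004]
-0.5 [-0.114  0.039] [ 0.01  -0.038 -0.012] [-0.009  0.022  0.004]
-0.4 [-0.12   0.045] [ 0.006 -0.055 -0.012] [-0.008  0.022  0.195]
-0.3 [-0.125  0.053] [ 0.004 -0.073 -0.011] [-0.007  0.023  0.386]
-0.2 [-0.13  0.06] [ 0.004 -0.09  -0.011] [-0.006  0.023  0.577]
-0.1 [-0.133  0.069] [ 0.005 -0.108 -0.011] [-0.004  0.023  0.768]
-0.0 [-0.136  0.077] [ 0.009 -0.126 -0.011] [-0.003  0.024  0.958]
0.1 [-0.138  0.086] [ 0.014 -0.143 -0.011] [-0.002  0.024  1.15 ]
0.2 [-0.139  0.095] [ 0.02  -0.159 -0.011] [-1.00e-03  2.40e-02  1.34e+00]
0.3 [-0.139  0.103] [ 0.029 -0.175 -0.011] [0.    0.024 1.532]
0.4 [-0.138  0.112] [ 0.039 -0.19  -0.011] [1.000e-03 2.400e-02 1.722e+00]
0.5 [-0.136  0.121] [ 0.05  -0.203 -0.011] [0.003 0.024 1.914]
0.6 [-0.134  0.13 ] [ 0.063 -0.216 -0.011] [0.004 0.025 2.104]
```

Call:
{"op": "step_arm", "data": {
  "series": [
    {"x": 0.01,"y": -0.012,"z": -0.014,"ax": 0,"ay": 0.022,"az": 0,"grip": 1},
    {"x": 0.01,"y": -0.024,"z": -0.014,"ax": 0,"ay": 0.022,"az": 0,"grip": 1},
    {"x": 0.01,"y": -0.038,"z": -0.014,"ax": 0,"ay": 0.022,"az": 0,"grip": 1},
    {"x": 0.008,"y": -0.047,"z": -0.014,"ax": 0,"ay": 0.022,"az": 0.1,"grip": 1},
    {"x": 0.006,"y": -0.055,"z": -0.014,"ax": 0,"ay": 0.022,"az": 0.195,"grip": 1},
    {"x": 0.005,"y": -0.064,"z": -0.014,"ax": 0,"ay": 0.022,"az": 0.29,"grip": 1},
    {"x": 0.004,"y": -0.073,"z": -0.014,"ax": 0,"ay": 0.022,"az": 0.386,"grip": 1},
    {"x": 0.004,"y": -0.082,"z": -0.014,"ax": 0,"ay": 0.022,"az": 0.48,"grip": 1},
    {"x": 0.004,"y": -0.09,"z": -0.014,"ax": 0,"ay": 0.022,"az": 0.577,"grip": 1},
    {"x": 0.005,"y": -0.108,"z": -0.014,"ax": 0,"ay": 0.022,"az": 0.768,"grip": 1},
    {"x": 0.009,"y": -0.126,"z": -0.014,"ax": 0,"ay": 0.022,"az": 0.958,"grip": 1}
  ]
}}

```text
time: 7.1
tool_pos: [0.478, 0.0385, 0.0984]
tcp_rot: [-3.14, -0.089, -0.006]
wrist_force: [-0.1, 0.2, 0.3]
width: 0.002
grip_force: 0.0
```

```bash
python3 - <<'E'
from h import *; from workcell import bot, imaging; import cv2
s=bot.read_state(); print(s['time'],Mi(s['tool_pos']),s['wrist_force'])
A=np.array([-.05,.10])
for d,f in [(.023,f) for f in np.arange(0,.61,.1)]+[(.02,.5),(.017,.5)]:
    p=A+.086*np.array([-np.cos(f),np.sin(f)])-d*np.array([np.sin(f),np.cos(f)])
    a,b=target(s,[*p,.096],-f); print(round(f,2),d,a.round(3),b.round(3))
c=imaging.read_camera('scene');a=cv2.resize(c['img'][130:260,220:420],None,fx=4,fy=4,interpolation=2);cv2.imwrite('pics/s4.png',a[:,:,::-1])
E
```

```text
7.1 [-0.13450957  0.0769447   0.09841932] [-0.12999124  0.15510724  0.32949937]
0.0 0.023 [-0.003 -0.     0.005] [-0.001 -0.007 -0.009]
0.1 0.023 [-0.007 -0.018  0.005] [-0.002 -0.007  0.182]
0.2 0.023 [-0.009 -0.035  0.005] [-0.002 -0.007  0.373]
0.3 0.023 [-0.009 -0.053  0.005] [-0.002 -0.007  0.564]
0.4 0.023 [-0.008 -0.071  0.005] [-0.003 -0.007  0.755]
0.5 0.023 [-0.004 -0.088  0.005] [-0.003 -0.006  0.946]
0.6 0.023 [ 0.001 -0.105  0.005] [-0.003 -0.006  1.137]
0.5 0.02 [-0.002 -0.094  0.005] [-0.003 -0.006  0.946]
0.5 0.017 [ 0.001 -0.099  0.005] [-0.003 -0.006  0.946]
```

View pics/s4.png

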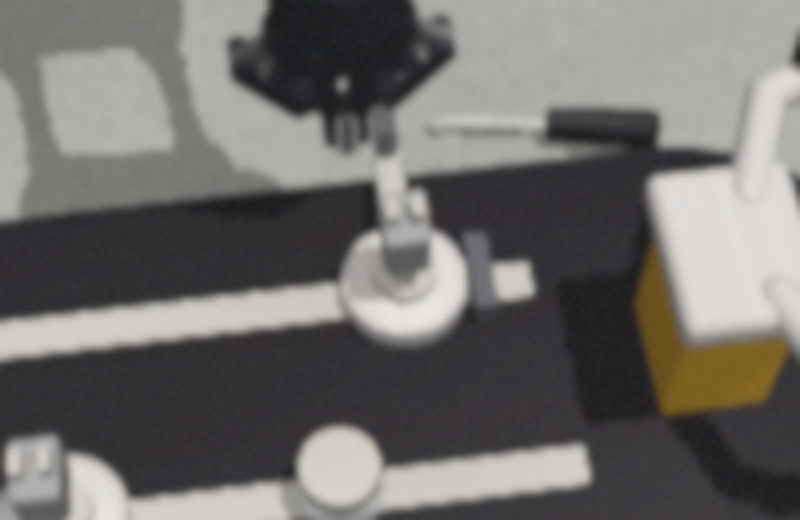

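The lever now points straight at the robot in half-lock, with its tab at crop (385,130) just left of the fingers. The disc is still against the stop. I continue along the arc.

Call:
{"op": "step_arm", "data": {
  "series": [
    {"x": -0.004,"y": -0.009,"z": 0.004,"ax": 0,"ay": 0,"az": 0.09,"grip": 1},
    {"x": -0.007,"y": -0.018,"z": 0.004,"ax": 0,"ay": 0,"az": 0.18,"grip": 1},
    {"x": -0.008,"y": -0.027,"z": 0.004,"ax": 0,"ay": 0,"az": 0.28,"grip": 1},
    {"x": -0.009,"y": -0.035,"z": 0.004,"ax": 0,"ay": 0,"az": 0.37,"grip": 1},
    {"x": -0.009,"y": -0.044,"z": 0.004,"ax": 0,"ay": 0,"az": 0.47,"grip": 1},
    {"x": -0.009,"y": -0.053,"z": 0.004,"ax": 0,"ay": 0,"az": 0.56,"grip": 1},
    {"x": -0.009,"y": -0.062,"z": 0.004,"ax": 0,"ay": 0,"az": 0.66,"grip": 1},
    {"x": -0.008,"y": -0.071,"z": 0.004,"ax": 0,"ay": 0,"az": 0.755,"grip": 1},
    {"x": -0.006,"y": -0.08,"z": 0.004,"ax": 0,"ay": 0,"az": 0.85,"grip": 1},
    {"x": -0.004,"y": -0.088,"z": 0.004,"ax": 0,"ay": 0,"az": 0.945,"grip": 1},
    {"x": -0.004,"y": -0.088,"z": 0.004,"ax": 0,"ay": 0,"az": 0.945,"grip": 1}
  ]
}}

```text
time: 8.25
tool_pos: [0.4737, 0.0823, 0.0963]
tcp_rot: [-3.067, 0.672, -0.005]
wrist_force: [-0.2, 0.4, 1.1]
width: 0.001
grip_force: 0.0
```

Call:
{"op": "step_arm", "data": {
  "series": [
    {"x": 0,"y": -0.004,"z": 0,"ax": 0,"ay": 0,"az": 0,"grip": 1},
    {"x": 0,"y": -0.008,"z": 0,"ax": 0,"ay": 0,"az": 0,"grip": 1}
  ]
}}

```text
time: 8.45
tool_pos: [0.4749, 0.085, 0.0959]
tcp_rot: [3.069, -0.673, 0.003]
wrist_force: [-2.8, -7.2, 2.9]
width: 0.001
grip_force: 3.7
```

Call:
{"op": "step_arm", "data": {
  "series": [
    {"x": 0,"y": -0.004,"z": 0,"ax": 0,"ay": 0,"az": 0,"grip": 1},
    {"x": 0,"y": -0.008,"z": 0,"ax": 0,"ay": 0,"az": 0,"grip": 1}
  ]
}}

```text
time: 8.65
tool_pos: [0.475, 0.0855, 0.0958]
tcp_rot: [3.062, -0.669, -0.001]
wrist_force: [-6.9, -19.0, 9.6]
width: 0.0
grip_force: 10.5
```

Call:
{"op": "step_arm", "data": {
  "series": [
    {"x": 0,"y": -0.004,"z": 0,"ax": 0,"ay": 0,"az": 0,"grip": 1},
    {"x": 0,"y": -0.004,"z": 0,"ax": 0,"ay": 0,"az": 0,"grip": 1}
  ]
}}

```text
time: 8.85
tool_pos: [0.475, 0.0856, 0.0958]
tcp_rot: [3.059, -0.668, -0.003]
wrist_force: [-9.0, -20.9, 12.1]
width: -0.002
grip_force: 11.8
```

The tool has stopped moving and the force has climbed to over 20 N, which is the hard stop. I back off, rise and move clear.

Call:
{"op": "step_arm", "data": {
  "series": [
    {"x": 0,"y": 0.04,"z": 0,"ax": 0,"ay": 0,"az": 0,"grip": 1},
    {"x": 0,"y": 0.08,"z": -0.05,"ax": 0,"ay": 0,"az": 0,"grip": 1},
    {"x": -0.05,"y": 0.16,"z": -0.15,"ax": 0,"ay": 0,"az": 0,"grip": 1},
    {"x": -0.05,"y": 0.26,"z": -0.25,"ax": 0,"ay": 0,"az": 0,"grip": 1},
    {"x": -0.05,"y": 0.35,"z": -0.3,"ax": 0,"ay": 0,"az": 0,"grip": 1},
    {"x": -0.05,"y": 0.42,"z": -0.3,"ax": 0,"ay": 0,"az": 0,"grip": 1},
    {"x": -0.05,"y": 0.42,"z": -0.3,"ax": 0,"ay": 0,"az": 0,"grip": 1},
    {"x": -0.05,"y": 0.42,"z": -0.3,"ax": 0,"ay": 0,"az": 0,"grip": 1}
  ]
}}

```text
time: 9.65
tool_pos: [0.3665, -0.0914, 0.2472]
tcp_rot: [-3.066, 0.681, -0.01]
wrist_force: [0.0, 0.9, -0.3]
width: -0.001
grip_force: 0.0
```

```bash
python3 - <<'E'
from h import *; from workcell import bot, imaging; import cv2
s=bot.read_state(); print(s['time'],s['tool_pos'],s['wrist_force'])
c=imaging.read_camera('top');a=cv2.resize(c['img'][140:300,240:480],None,fx=3.3,fy=3.3,interpolation=2);cv2.imwrite('pics/t5.png',a[:,:,::-1])
print('expected locked tab crop', (proj(c,M([-.05-.086*np.cos(.5),.1+.086*np.sin(.5),.116]))-[240,140])*3.3)
E
```

```text
9.65 [ 0.36649132 -0.09136897  0.24717433] [ 0.00156797  0.91211204 -0.30472679]
expected locked tab crop [223.48642769 357.66505062]
```

View pics/t5.png

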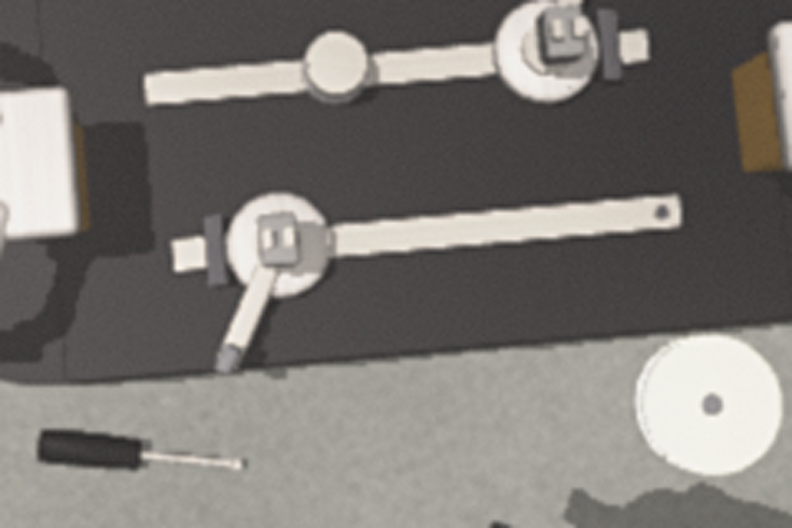

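The clamp disc (left edge at crop x 226) is against the end stop. The lever tab is at crop (229,356), against (223,358) expected for fully locked. The reel, awl and jar have not moved, so I hand in.

```bash
python3 -c "
from workcell import bot; print(bot.finish_job())"
```

```text
the job is handed in; nothing more can be done
None
```

I pushed the front clamp against its left end stop with the lever open, then pushed the lever past half-lock to its second stop. The reel, awl and jar look unmoved in the last picture, and the job was handed in at about 10 s of the 42 s allowed; the hand-in returned no verdict.

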